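Tube the stamp and snap the cap on

ROBOT

A 6-joint arm with a two-finger parallel gripper is mounted at the origin on a cart in front of the work surface, level with it; the furniture and walls round the work are solid. World frame = base frame: x ahead of the robot, y to its left, z up, the work surface at z = 0. Lengths are in mm, angles in degrees, forces in N, time in s.
With the tool pointing down it reaches from about 375 to 750 mm from the base axis. Payload 9 kg.
Tool frame: the origin (TCP) lies midway between the tips of the shut fingers; the grasp point (between the pads) lies bot.grasp_offset behind it (bot.grasp_offset is the distance from the TCP to the grasp point, in mm); z points along the fingers, y is the direction in which the jaws open and shut (so a half turn about z gives the same grasp; the last joint's range is limited). The gripper opens to 85 mm and grips with 20 to 120 N. Pads are 22 mm wide; open, the fingers measure 114 mm over their backs; the gripper's body (76 mm by 85 mm) begins 54 mm behind the grasp point. The pads swing forward as they close: fully open they stand 13 mm farther back than shut.
Start: joints at [60.464, 5.964, 5.575, 89.605, 0, 77.527], TCP at [176.055, 573.621, 231.331] pointing down, gripper open.
Joint ranges: [-171.21, 171.21], [-48.23, 106.86], [-62.78, 66.21], [-105.2, 120.99], [-86.42, 89.51], [-180, 180]. Speed limits (degrees/s): [127.2, 127.2, 147.25, 180, 180, 180].

INTERFACE

Orientations are given as [roll, pitch, yaw] about the fixed x, y, z axes, in that order (R = Rz(yaw) Ry(pitch) Rx(roll)).
In Python, from rig import monitor, grab_frame, bot, spotter gives the robot as it stands.
- The arm moves only by the tool arm_command, never from a script. Its argument "deltas" is a list that holds one entry, the list of rows, each a list of 7 numbers: the shift along the tool's x, y, z each as a share of 0.25 m, from -1 to 1, then the turn, a rotation vector about the tool's x, y, z each as a share of pi/2 rad, from -1 to 1, then the opening, from -1 (shut) to 1 (fully open). A call has 1 to 20 rows; each row is the pose to reach, as a shift and turn from the pose commanded when the call began, along the tool's axes at that moment; what a row does not reach only later rows make up. A row lasts 1/12 s, in which the tool goes at most 41.7 mm and 7.16 degrees, less where a joint would pass 70% of its speed; a pose out of reach is approached as far as the arm can. A call with a number of a shift or a turn outside -1 to 1 is refused whole. A call with a gripper value outside its range is refused whole. The fingers move at their own pace and stop on an object; "force" is the grip in N (left out, the last holds). Time passes only in rows, so rows that repeat a pose let the fingers close. It gives the time, the measured TCP pose, the force and the opening at its end, in the units of the state.
- monitor.state(): the state, without advancing time (a new reading comes with each control period).
- grab_frame(name): name is "side" or "top" or "wrist"; returns a dict with "pixels" (420x560x3 uint8, red, green, blue), "intrinsics" (3x3 intrinsics, pixels), "distortion" ([k1, k2, p1, p2, k3] as OpenCV has them; the pictures are not rectified), "R" (3x3) and "t" (3): a world point X has camera coordinates R X + t. Camera axes: x right, y down, z forward; pixel columns grow to the right and rows downward; lengths in mm; the calibration is good to about 2 mm. A picture is of the moment at which its call begins. There is no depth.
- bot.close_job(): hands the job in, once; it reports no verdict.
Trained networks look in a picture, given as the dict that the camera call returned (one of the last four; its "shot" number tells which), for a name from the list of things; names that differ only in an ending like _2 or _b are one class to them, and where a whole thing is asked for, a point or a joint stands for the part that bears it (a point fixed in the world has none). Each returns a list of dicts, best first, with "conf" (0 to 1); they miss things now and then, are a little off and sometimes report something else, mostly with a low value. They report only what shows in the picture. A call takes as long as a camera call.
- spotter.regions_of(query, picture): "mask" (420x560 bool, what is visible of it) and "uv" ([column, row] in pixels, amid what is visible of it).
- spotter.mark_of(query, picture): "uv" ([column, row] in pixels: a listed point, or the origin of a listed thing).
The state is a dict: "time": time; "q": joint angles; "joint_vel": joint speeds; "joint_torque": joint torques, N m; "tcp_pos": TCP position; "ee_rot": TCP orientation; "ft_force": force on the tool from outside, world axes, zero at the start; "moment": the same for the moment, N m; "width": opening from 0.0 (shut) to 1.0 (fully open).
Only numpy, scipy, OpenCV 4.12 (cv2) and the standard library are available. Lean on these libraries where they do the work, as an engineer would, in place of code of your own. Each camera call takes 0.05 s, during which the arm holds its last target.

TASK

Put the steel stamp away: take it upright out of the wooden block and push it down into the bore of the blue tool tube until it stands on the bottom. Then set the orange cap over it and press it straight down past the click until its rim sits flush on the steel collar, leaving the jar, the spool and the wax where they are. Do not let go: finish while the gripper is still firmly pressing the closed cap down.

Things in the scene. Friction and masses are not known exactly. Their poses are not given: they have to be found in the camera images.
- stamp_center (a point): Steel leather stamp, a thin rod of 10 x 10 mm section and 108 mm length, standing upright in the wooden block with its top 118 mm above the bench; loose, about 25 g. The point is its centre, 54 mm from either end; its y axis points up along the rod, and its x and z axes are square to the flats of the rod.
- rack: Fixed drilled wooden block, 70 x 70 mm and 45 mm high. Origin at the centre of its underside, z up. The square hole in its middle is 14 mm wide and 35 mm deep, with sides along the block's x and y axes; the stamp stands on its bottom, 10 mm above the bench, and stands out 73 mm above the block.
- tube_rim (a point): Centre of the mouth of the blue tool tube (fixed upright, mouth 88 mm above the bench; z up). Its bore is about 18 mm wide and 78 mm deep, so that a stamp on the bottom stands out 30 mm above the mouth. Below the mouth is a white neck 30 mm wide and 18 mm long with four small sprung catches round it; foot: wooden disc 84 mm wide, 10 mm thick.
- collar_top (a point): Centre of the top face of the steel collar, the shoulder at the foot of the tube's neck, 44 mm wide and 70 mm above the bench, 18 mm below the mouth. The closed cap's rim rests on it.
- collar: The steel collar itself, part of the fixed tube: ring 44 mm wide, 4 mm high; origin at the centre of its underside.
- cap: Orange ribbed snap cap, round, 46 mm wide over its ribs (44 mm for the fingers) and 56 mm high, about 40 g, standing on the bench open end down. Origin at the centre of its open rim, z towards its closed top. Inside it is 51 mm deep; the lip at its rim has a 33 mm opening and passes the 30 mm neck.
- cap_center (a point): Centre of the cap, half-way up, 28 mm above its open rim. When closing, the lip meets the catches about 8 mm above the collar; resistance grows to about 8 N within some 2 mm (10 N at most), drops away, the catches pull the cap down the last 3 mm, and it seats on the collar, where it stops hard.
- tube: The fixed tool tube with its wooden foot; origin at the centre of the foot's underside on the bench, z up along the bore.
- jar: Turquoise dye jar, 43 mm wide, 50 mm high, loose bystander; origin at the centre of its underside.
- spool: Pale thread spool, 36 x 55 x 70 mm, loose bystander; origin at the centre of its underside.
- wax: Yellow beeswax block, 36 x 58 x 20 mm, loose bystander; origin at the centre of its underside.

How it is judged (in metres and radians):
On the way, in this order (a step that is already met when the one before it is completed fails the run):
1. the stamp stands in the tube, on the bottom of the bore (z of stamp_center in the frame of tube below 0.067 m and horizontal distance between stamp_center and tube below 0.006 m and angle between stamp_center's own y axis and vertical below 0.15 rad), for 0.2 s.
2. the cap is snapped home on the collar and still pressed (z of cap in the frame of collar_top below 0.002 m and horizontal distance between cap and collar_top below 0.004 m and contact force between cap and collar above 3 N), for 0.3 s.
At the end, for the whole second after the job is handed in: The stamp stands on the bottom of the tube's bore (within 3 mm of height, 6 mm of its axis); the cap is past its catches, upright, centred within 4 mm, its rim within 2 mm of the collar, and the gripper, in contact with the cap, still presses it on the collar with more than 3 N (all of step 2 and z of stamp_center in the frame of tube below 0.067 m and horizontal distance between stamp_center and tube below 0.006 m and angle between cap's own z axis and vertical below 0.08 rad and contact force between any of the fingers, the arm and cap above 1 N); the arm keeps its last pose, push and grip.
It fails at once if a bystander (jar, spool or wax) is shifted by more than 3 cm (distance of any of jar, spool, wax from where it was at the start of the episode above 0.03 m).
It also fails if it takes over 64 s, if anything falls off the work surface, if the arm or the gripper's body presses on something with over 40 N, if the wrist force passes 120 N, or if a joint passes its speed limit or range.

## Working session

There is one attempt and no reset: what is moved stays moved. The work goes in short steps, Python scripts to look and compute and a tool call to move; the robot and the scene stay as the last step left them, time stands still between calls to the robot, and variables do not carry over. Pictures are saved under pics/ and viewed, and the job is handed in when it is done.

Besides the shell and the picture viewer there is one more tool, called after "Request:" by a JSON object that holds its "op" and its "data". arm_command: Moves the arm, as the interface text tells. Shift numbers are shares of 0.25 m and turn numbers shares of pi/2 rad, none past 1 either way. Its arguments: {"type":"object","properties":{"deltas":{"type":"array"},"force":{"type":"number"}},"required":["deltas"]}

```bash
ls; mkdir -p pics
cat > h.py <<'E'
import numpy as np, cv2
from rig import monitor, grab_frame, bot, spotter
def save(f,n): cv2.imwrite('pics/'+n+'.png', f['pixels'][:,:,::-1])
def ray(f,uv):
    K=np.array(f['intrinsics'],float);D=np.array(f['distortion'],float)
    p=cv2.undistortPoints(np.array([[uv]],float),K,D)[0,0]
    R=np.array(f['R']);t=np.array(f['t'])
    d=R.T@np.array([p[0],p[1],1.]); return -R.T@t, d/np.linalg.norm(d)
def at_z(f,uv,z):
    c,d=ray(f,uv); return c+d*(z-c[2])/d[2]
def tri(rs):
    A=np.zeros((3,3));b=np.zeros(3)
    for c,d in rs:
        P=np.eye(3)-np.outer(d,d);A+=P;b+=P@c
    X=np.linalg.solve(A,b); return X,[np.linalg.norm((np.eye(3)-np.outer(d,d))@(X-c)) for c,d in rs]
def proj(f,X):
    return cv2.projectPoints(np.array([X],float),cv2.Rodrigues(np.array(f['R'],float))[0],np.array(f['t'],float),np.array(f['intrinsics'],float),np.array(f['distortion'],float))[0][0,0]
E
python3 - <<'E'
from h import *
np.set_printoptions(precision=1,suppress=True)
print(monitor.state(), bot.grasp_offset)
Z=dict(stamp_center=64,rack=0,tube_rim=88,collar_top=70,cap=0,cap_center=28,tube=0,jar=0,spool=0,wax=0)
fs={n:grab_frame(n) for n in ('side','top','wrist')}
for n,f in fs.items():
    save(f,n+'0'); print(n,ray(f,(280,210)))
for q,z in Z.items():
    rs=[]
    for n,f in fs.items():
        r=spotter.mark_of(q,f)
        for k in r[:2]: print(q,n,np.array(k['uv']),round(k['conf'],2),at_z(f,k['uv'],z))
        if r and r[0]['conf']>.4: rs.append(ray(f,r[0]['uv']))
    if len(rs)>1: print('   TRI',q,*tri(rs))
E
```

```text
pics
{'time': 0.0, 'q': array([60.5,  6. ,  5.5, 89.6,  0. , 77.5]), 'joint_vel': array([-0.,  0., -0., -0.,  0., -0.]), 'joint_torque': array([ -0. , -55.7,  50.4,   0. ,  -0. ,   0. ]), 'tcp_pos': array([175.8, 573.3, 230.5]), 'ee_rot': array([-179.9,   -0. ,  162.9]), 'ft_force': array([-0.5, -0.3,  0.6]), 'moment': array([ 0., -0.,  0.]), 'width': 1.0000562572441007} 18.700000000000003
side (array([292.6, 777.5, 686.1]), array([ 0.3, -0.8, -0.6]))
top (array([ 378.4,   15.5, 1114. ]), array([ 0.2, -0. , -1. ]))
wrist (array([ 95.2, 597.8, 373.4]), array([ 0.3, -0.1, -1. ]))
stamp_center side [256.9 258.8] 0.48 [548.4 156.   64. ]
stamp_center top [212.1 219.3] 0.59 [538.3 156.8  64. ]
stamp_center top [367.7 201.4] 0.34 [ 577.9 -230.1   64. ]
   TRI stamp_center [542.7 157.7  65.9] [np.float64(4.748845299710859), np.float64(4.74884529971098)]
rack side [261.1 282.3] 0.8 [544.  150.6   0. ]
rack top [216.1 223.7] 0.76 [536.3 154.9   0. ]
   TRI rack [538.8 155.    5.1] [np.float64(3.2690677603469993), np.float64(3.2690677603468714)]
tube_rim side [300.1 146. ] 0.68 [ 580.1 -217.7 
[... 993 characters left out ...]
9    0. ]
tube top [359.4 205.4] 0.8 [ 579.7 -222.6    0. ]
   TRI tube [ 578.3 -221.4    5.8] [np.float64(0.2906680510856296), np.float64(0.290668051085533)]
jar side [215.5 210.2] 0.93 [720.1 -28.6   0. ]
jar top [283.6 159.4] 0.59 [707.7 -24.7   0. ]
   TRI jar [711.7 -23.2   4.4] [np.float64(5.204657362110239), np.float64(5.20465736211022)]
spool side [299.7 176.2] 0.18 [ 580.4 -221.8    0. ]
spool top [370.  271.3] 0.71 [ 406.7 -241.8    0. ]
spool top [179.2 272.9] 0.49 [410.5 248.3   0. ]
wax side [370.1 183.7] 0.55 [ 408.6 -244.5    0. ]
wax top [369.1 271.3] 0.78 [ 406.7 -239.5    0. ]
   TRI wax [ 407.3 -238.5    4.1] [np.float64(0.6470080540045114), np.float64(0.6470080540046371)]
```

View pics/side0.png

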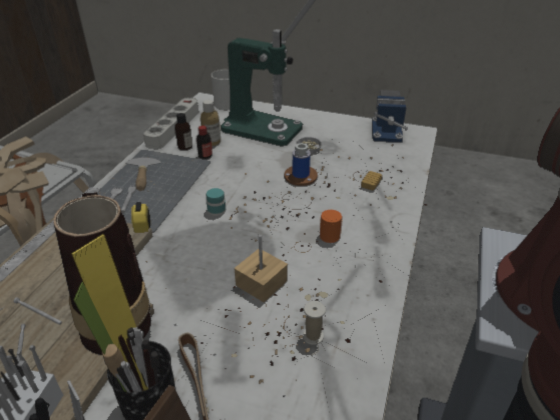

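View pics/top0.png

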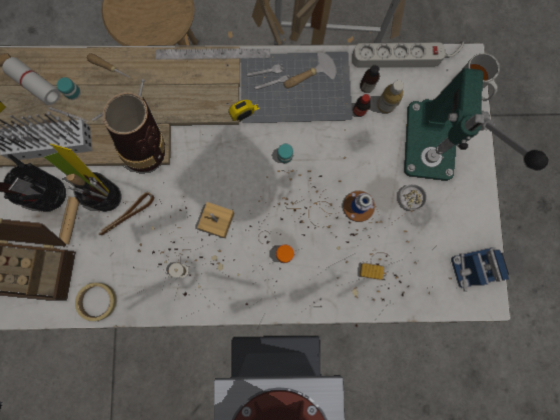

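View pics/wrist0.png

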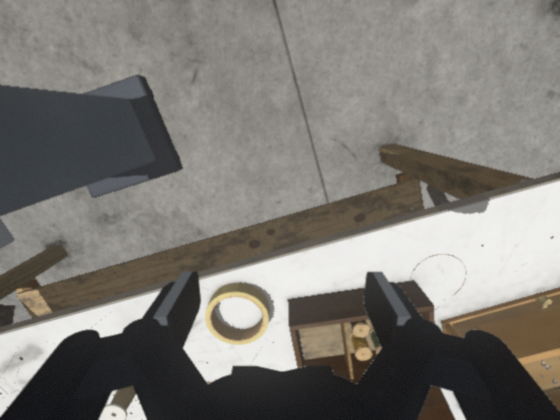

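The side picture shows the rack with the stamp at (262,272), the tube at (301,165), the cap at (330,226), the jar at (215,200), the spool at (314,320) and the wax at (371,181). Next I'll zoom in on the rack in the top view to get its yaw.

Run:
```python
from h import *
np.set_printoptions(precision=1,suppress=True)
f=grab_frame('top')
for q in ('rack','cap','tube','stamp_center','spool','jar'):
    for r in spotter.regions_of(q,f)[:2]:
        m=r['mask'].astype(np.uint8)
        print(q,round(r['conf'],2),m.sum(),cv2.minAreaRect(np.argwhere(m)[:,::-1].astype(np.float32)))
        if q=='rack' and r['conf']>.5:
            b=cv2.boxPoints(cv2.minAreaRect(np.argwhere(m)[:,::-1].astype(np.float32)))
            P=[at_z(f,p,45) for p in b]; print(np.array(P)); e=P[1]-P[0]; print(np.degrees(np.arctan2(e[1],e[0])), np.mean(P,0))
c=f['pixels'][190:250,180:260]
cv2.imwrite('pics/c1.png',cv2.resize(c,None,fx=9,fy=9,interpolation=cv2.INTER_CUBIC)[:,:,::-1])
```

```text
rack 0.56 872 ((215.45001220703125, 219.14999389648438), (31.306547164916992, 29.09295082092285), 18.434947967529297)
[[519.8 199.3  45. ]
 [589.8 177.   45. ]
 [563.4 102.2  45. ]
 [493.8 125.2  45. ]]
-17.65705669086095 [541.7 151.   45. ]
cap 0.56 269 ((284.5, 253.0), (18.0, 17.0), 90.0)
tube 0.74 742 ((358.5, 206.0), (30.0, 29.0), 90.0)
spool 0.64 235 ((178.41891479492188, 269.9864807128906), (19.234682083129883, 13.645115852355957), 9.462322235107422)
```

View pics/c1.png

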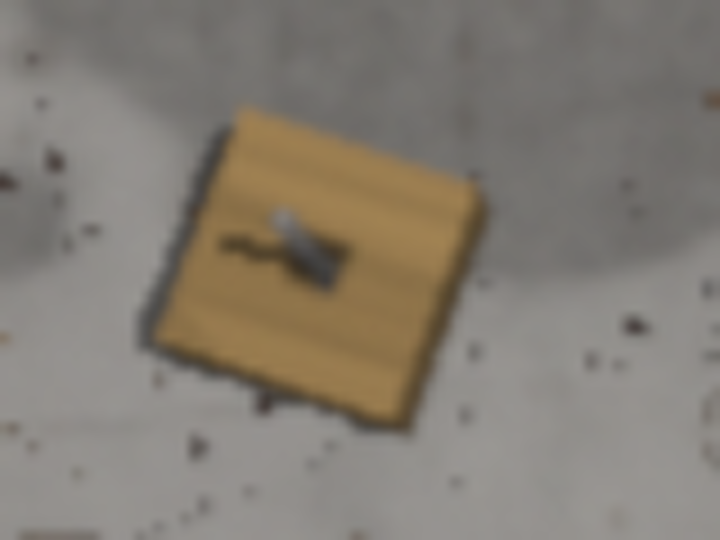

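The rack's sides run at about -17.7° (mod 90), and the tool yaw of 163° already lines up with that. I'll move over the rack.

Request:
{"op": "arm_command", "data": {"deltas": [[[-0.94,-0.6,0,0,0,0,1],[-0.94,-0.6,0,0,0,0,1],[-0.94,-0.6,0,0,0,0,1],[-0.94,-0.6,0,0,0,0,1],[-0.94,-0.6,0,0,0,0,1],[-0.94,-0.6,0,0,0,0,1],[-0.94,-0.6,0,0,0,0,1],[-0.94,-0.6,0,0,0,0,1]]]}}

```text
time: 2.67
tcp_pos: [359.8, 357.8, 231.4]
ee_rot: [-180.0, 0.1, 162.7]
ft_force: [0.5, 0.5, 1.0]
width: 1.0
```

Request:
{"op": "arm_command", "data": {"deltas": [[[-0.94,-0.6,0,0,0,0,1],[-0.94,-0.6,0,0,0,0,1],[-0.94,-0.6,0,0,0,0,1],[-0.94,-0.6,0,0,0,0,1],[-0.94,-0.6,0,0,0,0,1],[-0.94,-0.6,0,0,0,0,1],[-0.94,-0.6,0,0,0,0,1],[-0.94,-0.6,0,0,0,0,1],[-0.94,-0.6,0,0,0,0,1],[-0.94,-0.6,0,0,0,0,1]]]}}

```text
time: 3.5
tcp_pos: [536.9, 149.5, 231.3]
ee_rot: [180.0, -0.0, 162.9]
ft_force: [-0.1, 0.1, -0.0]
width: 1.001
```

Run:
```python
from h import *
np.set_printoptions(precision=1,suppress=True)
print(monitor.state())
fs={n:grab_frame(n) for n in ('wrist','side')}
save(fs['wrist'],'w1');save(fs['side'],'s1')
for n,f in fs.items():
  for q,z in (('stamp_center',64),('rack',0)):
    for k in spotter.mark_of(q,f)[:2]: print(q,n,np.array(k['uv']),round(k['conf'],2),at_z(f,k['uv'],z))
```

```text
{'time': 3.5, 'q': array([ 2.1, -1.5, -2. , 89.5,  0. , 19.2]), 'joint_vel': array([ 1.2, -0.8, -0.4,  0.2, -0. , -0.1]), 'joint_torque': array([ -1.7, -48.1,  50.6,  -0.1,  -0.1,  -0. ]), 'tcp_pos': array([536.9, 149.5, 231.3]), 'ee_rot': array([180. ,  -0. , 162.9]), 'ft_force': array([-0.1,  0.1, -0. ]), 'moment': array([ 0. ,  0.1, -0. ]), 'width': 1.0014346956454654}
stamp_center wrist [285.5 200.8] 0.51 [543.8 151.5  64. ]
stamp_center wrist [338.2  55.2] 0.33 [420.4 241.3  64. ]
rack wrist [286.8 185.8] 0.63 [542.7 154.5   0. ]
rack wrist [ 10.1 309.1] 0.61 [ 603.4 -307.     0. ]
stamp_center side [257.3 256.7] 0.46 [549.7 150.5  64. ]
rack side [262.7 284.1] 0.78 [539.5 154.1   0. ]
```

View pics/w1.png

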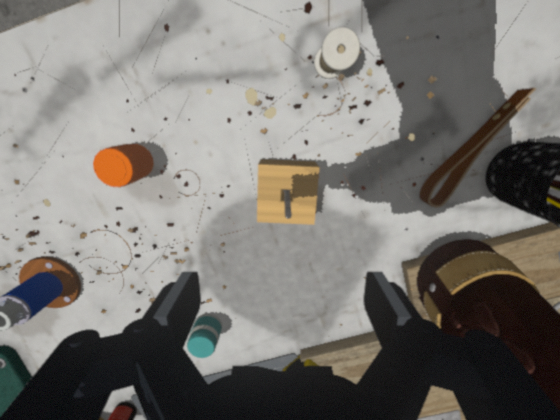

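Run:
```python
from h import *
f=grab_frame('wrist'); c=f['pixels'][150:235,245:335]
cv2.imwrite('pics/c2.png',cv2.resize(c,None,fx=7,fy=7,interpolation=cv2.INTER_CUBIC)[:,:,::-1])
```

```text
(no output)
```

View pics/c2.png

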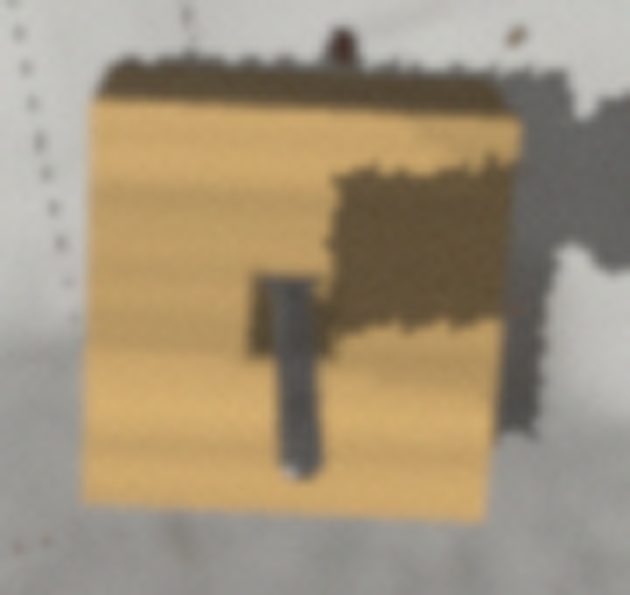

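Run:
```python
from h import *
np.set_printoptions(precision=1,suppress=True)
f=grab_frame('wrist')
g=lambda x,y:(245+(x+.0)/7-.43,150+y/7-.43)
P=np.array([at_z(f,g(*p),45) for p in [(95,98),(522,115),(487,522),(82,505)]])
print(P,P.mean(0))
for i in range(4):
    e=P[(i+1)%4]-P[i];print(np.linalg.norm(e),np.degrees(np.arctan2(e[1],e[0])))
print('hole',np.mean([at_z(f,g(*p),45) for p in [(252,273),(328,276),(322,358),(248,355)]],0))
print('top',at_z(f,g(301,464),118),'l/r',at_z(f,g(281,464),118),at_z(f,g(322,464),118))
c,d=ray(f,g(301,464));print(c)
```

```text
[[498.3 133.1  45. ]
 [521.2 198.6  45. ]
 [588.1 174.9  45. ]
 [564.5 108.5  45. ]] [543.  153.8  45. ]
69.45210806036177 70.7156750878181
70.91259655343568 -19.519514302967405
70.48097274189956 -109.58333349899817
70.55651255494968 159.64452152734358
hole [542.4 152.4  45. ]
top [543.5 153.  118. ] l/r [542.7 150.4 118. ] [544.3 155.7 118. ]
[456.2 173.8 374.3]
```

Request:
{"op": "arm_command", "data": {"deltas": [[[-0.019,0.024,0,0,0,0.028,1],[-0.019,0.024,0,0,0,0.028,1],[-0.019,0.024,0.15,0,0,0.028,1],[-0.019,0.024,0.3,0,0,0.028,1],[-0.019,0.024,0.42,0,0,0.028,1],[-0.019,0.024,0.5,0,0,0.028,1],[-0.019,0.024,0.557,0,0,0.028,1],[-0.019,0.024,0.557,0,0,0.028,1],[-0.019,0.024,0.557,0,0,0.028,1],[-0.019,0.024,0.557,0,0,0.028,1]]]}}

```text
time: 4.73
tcp_pos: [544.3, 153.3, 93.5]
ee_rot: [180.0, 0.1, 160.5]
ft_force: [-0.4, -1.0, -0.3]
width: 1.001
```

Run:
```python
from h import *
np.set_printoptions(precision=1,suppress=True)
f=grab_frame('wrist');save(f,'w2');f=grab_frame('side');c=f['pixels'][200:320,200:330]
cv2.imwrite('pics/s2.png',cv2.resize(c,None,fx=4,fy=4)[:,:,::-1])
s=monitor.state();print(s['tcp_pos'],s['ee_rot'])
```

```text
[544.6 153.3  93.8] [179.9   0.1 160.4]
```

View pics/w2.png

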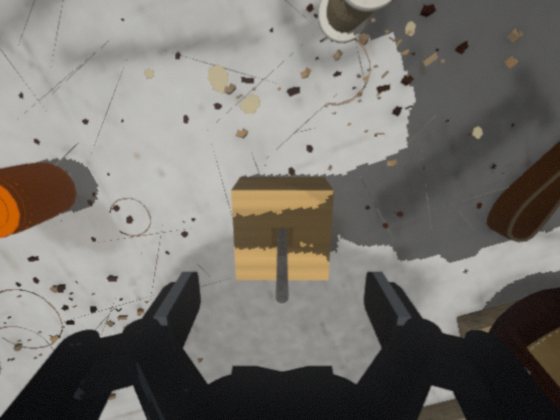

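View pics/s2.png

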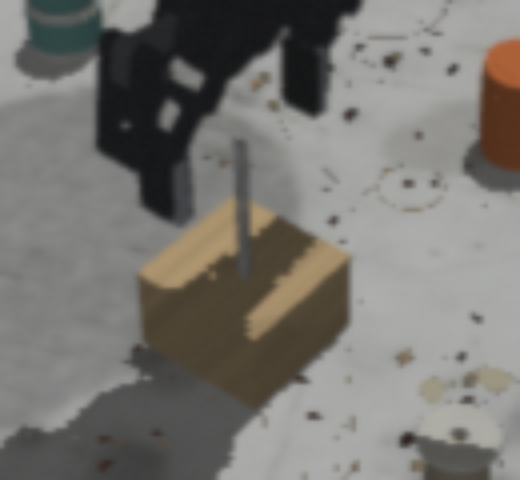

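Run:
```python
from h import *
np.set_printoptions(precision=1,suppress=True)
f=grab_frame('wrist')
print(proj(f,(544.5,153.3,93.8)),proj(f,(544.5,153.3,118)),proj(f,(544.5,153.3,112.5)),at_z(f,(282,297),118))
```

```text
[282.4 273.6] [282.6 299.7] [282.5 293. ] [543.  153.5 118. ]
```

Stamp top predicted at (282.6,299.7) and seen at (282,297): aligned within about 1 mm. I'll close.

Request:
{"op": "arm_command", "data": {"deltas": [[[0,0,0,0,0,0,-1],[0,0,0,0,0,0,-1],[0,0,0,0,0,0,-1],[0,0,0,0,0,0,-1],[0,0,0,0,0,0,-1],[0,0,0,0,0,0,-1],[0,0,0,0,0,0,-1],[0,0,0,0,0,0,-1],[0,0,0,0,0,0,-1],[0,0,0,0,0,0,-1],[0,0,0,0,0,0,-1],[0,0,0,0,0,0,-1]]], "force": 50}}

```text
time: 5.88
tcp_pos: [543.7, 153.3, 92.2]
ee_rot: [180.0, 0.0, 160.4]
ft_force: [0.8, 0.5, 2.5]
width: 0.108
```

Run:
```python
from h import *
np.set_printoptions(precision=2,suppress=True)
f=grab_frame('wrist');save(f,'w3');
s=monitor.state();print(s['time'],s['tcp_pos'],s['ee_rot'],s['width'],s['ft_force'])
```

```text
5.9333 [543.73 153.31  92.17] [179.99   0.01 160.42] 0.10851499446747435 [ 0.09 -0.43  1.83]
```

View pics/w3.png

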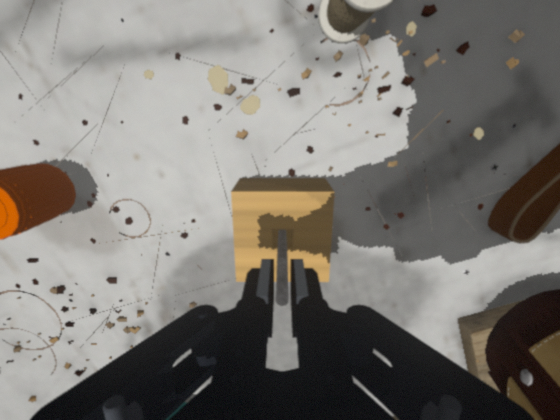

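Request:
{"op": "arm_command", "data": {"deltas": [[[0,0,-0.1,0,0,0,-1],[0,0,-0.2,0,0,0,-1],[0,0,-0.34,0,0,0,-1],[0,0,-0.48,0,0,0,-1],[0,0,-0.52,0,0,0,-1],[0,0,-0.52,0,0,0,-1],[-0.04,-0.08,-0.52,0,0,0,-1],[-0.09,-0.18,-0.52,0,0,0,-1],[-0.15,-0.3,-0.52,0,0,0,-1],[-0.21,-0.43,-0.52,0,0,0,-1],[-0.27,-0.56,-0.52,0,0,0,-1],[-0.33,-0.68,-0.52,0,0,0,-1]]]}}

```text
time: 6.93
tcp_pos: [563.7, -36.2, 220.2]
ee_rot: [-180.0, -0.1, 160.4]
ft_force: [1.2, -0.2, 0.4]
width: 0.11
```

Request:
{"op": "arm_command", "data": {"deltas": [[[-0.06,-0.13,0,0,0,0,-1],[-0.12,-0.26,0,0,0,0,-1],[-0.18,-0.4,0,0,0,0,-1],[-0.24,-0.53,0,0,0,0,-1],[-0.29,-0.62,0,0,0,0,-1],[-0.32,-0.68,0,0,0,0,-1],[-0.32,-0.69,0,0,0,0,-1],[-0.32,-0.69,0,0,0,0,-1],[-0.32,-0.69,0,0,0,0,-1],[-0.32,-0.69,0,0,0,0,-1],[-0.32,-0.69,0,0,0,0,-1]]]}}

```text
time: 7.85
tcp_pos: [582.0, -222.7, 222.0]
ee_rot: [180.0, -0.0, 160.5]
ft_force: [-0.5, -0.2, -0.8]
width: 0.109
```

Run:
```python
from h import *
np.set_printoptions(precision=2,suppress=True)
fs={n:grab_frame(n) for n in ('wrist','side','top')}
s=monitor.state();print(s['time'],s['tcp_pos'],s['ee_rot'],s['width'],s['ft_force'])
for n,f in fs.items():
  save(f,n+'4')
  for q,z in (('tube_rim',88),('collar_top',70),('tube',0),('stamp_center',194)):
    for k in spotter.mark_of(q,f)[:1]: print(q,n,np.array(k['uv']),round(k['conf'],2),at_z(f,k['uv'],z))
c=fs['side']['pixels'][90:200,240:350]
cv2.imwrite('pics/s4c.png',cv2.resize(c,None,fx=5,fy=5,interpolation=cv2.INTER_CUBIC)[:,:,::-1])
```

```text
8.0 [ 582.08 -223.15  222.19] [180.     0.02 160.47] 0.1077520712247546 [0.2  0.03 0.12]
tube_rim wrist [287.2 200.1] 0.72 [ 579.63 -216.47   88.  ]
collar_top wrist [285.  195.7] 0.93 [ 579.32 -218.46   70.  ]
tube wrist [284.5 180.3] 0.6 [ 578.1  -217.88    0.  ]
stamp_center wrist [279.2 252.8] 0.92 [ 582.17 -224.96  194.  ]
tube_rim side [304.2 143.6] 0.74 [ 574.1  -231.72   88.  ]
collar_top side [301.  154.8] 0.42 [ 574.74 -208.79   70.  ]
tube side [298.5 175. ] 0.96 [ 584.76 -226.04    0.  ]
stamp_center side [300.5 104.1] 0.49 [ 582.15 -219.69  194.  ]
tube_rim top [364.  201.6] 0.71 [ 573.01 -215.41   88.  ]
tube top [361.4 202.2] 0.45 [ 588.19 -228.26    0.  ]
```

View pics/wrist4.png

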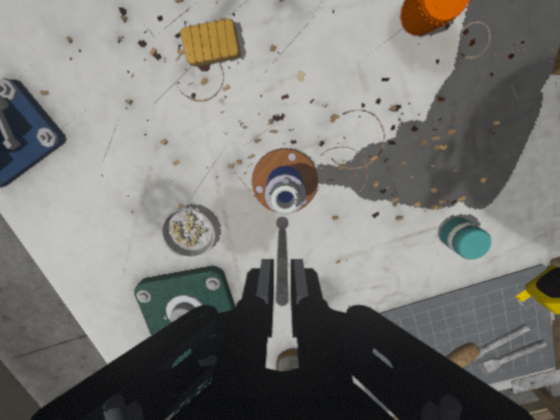

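View pics/s4c.png

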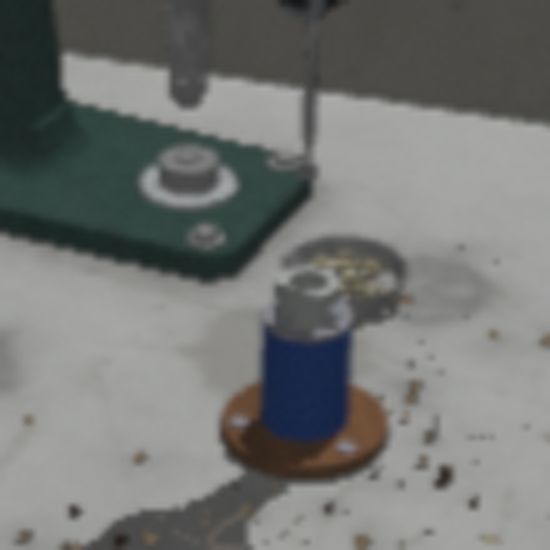

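Zoom the wrist picture on the tube mouth and the stamp's lower end.

Run:
```python
from h import *
f=grab_frame('wrist'); c=f['pixels'][140:240,235:335]
cv2.imwrite('pics/c5.png',cv2.resize(c,None,fx=6,fy=6,interpolation=cv2.INTER_CUBIC)[:,:,::-1])
```

```text
(no output)
```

View pics/c5.png

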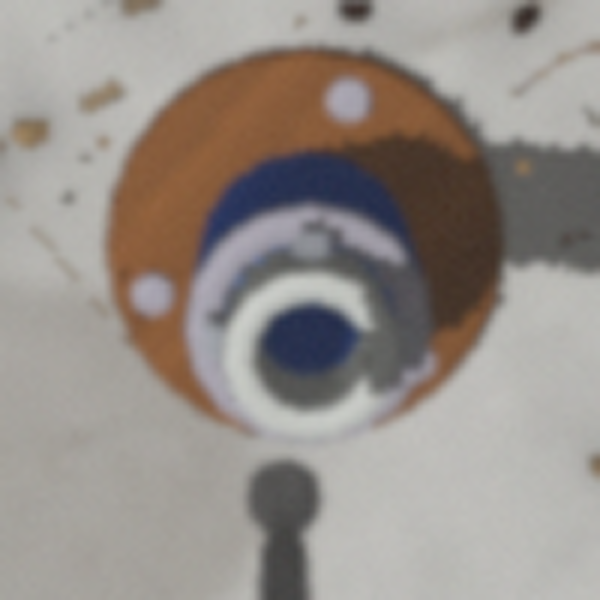

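Run:
```python
from h import *
np.set_printoptions(precision=2,suppress=True)
f=grab_frame('wrist')
g=lambda x,y:(235+x/6-.42,140+y/6-.42)
for n,p,z in [('mouth',(309,355),88),('bL',(255,355),88),('bR',(362,355),88),('bT',(309,302),88),('bB',(309,410),88),('nB',(310,440),88),('stampbot',(283,497),140),('foot l',(107,245),10),('foot r',(502,245),10),('foot t',(305,47),10)]: print(n,at_z(f,g(*p),z))
s=monitor.state();print(s['tcp_pos'],s['time'])
# foot circle fit
m=None
for p in [(579,-219,88),(580,-222,88)]: print(p,proj(f,p))
```

```text
mouth [ 577.9  -218.32   88.  ]
bL [ 574.9  -226.75   88.  ]
bR [ 580.85 -210.05   88.  ]
bT [ 569.39 -215.33   88.  ]
bB [ 586.93 -221.48   88.  ]
nB [ 591.99 -223.07   88.  ]
stampbot [ 581.75 -224.29  140.  ]
foot l [ 562.71 -256.28   10.  ]
foot r [ 590.25 -178.92   10.  ]
foot t [ 538.48 -204.14   10.  ]
[ 581.93 -223.89  221.99] 8.7
(579, -219, 88) [285.8  199.97]
(580, -222, 88) [283.29 201.85]
```

Request:
{"op": "arm_command", "data": {"deltas": [[[0.022,0.017,0,0,0,0,-1],[0.022,0.017,0,0,0,0,-1],[0.022,0.017,0.08,0,0,0,-1],[0.022,0.017,0.16,0,0,0,-1],[0.022,0.017,0.18,0,0,0,-1],[0.022,0.017,0.18,0,0,0,-1],[0.022,0.017,0.18,0,0,0,-1],[0.022,0.017,0.18,0,0,0,-1]]]}}

```text
time: 9.37
tcp_pos: [578.6, -218.3, 178.5]
ee_rot: [-180.0, 0.1, 160.4]
ft_force: [-0.2, -1.2, 0.7]
width: 0.108
```

Run:
```python
from h import *
f=grab_frame('wrist'); c=f['pixels'][160:270,230:340]
cv2.imwrite('pics/c6.png',cv2.resize(c,None,fx=5,fy=5,interpolation=cv2.INTER_CUBIC)[:,:,::-1])
g=grab_frame('side'); c=g['pixels'][90:200,240:350]
cv2.imwrite('pics/s6.png',cv2.resize(c,None,fx=5,fy=5,interpolation=cv2.INTER_CUBIC)[:,:,::-1])
s=monitor.state();print(s['tcp_pos'],s['ee_rot'])
x,y,z=s['tcp_pos']
print(proj(f,(578,-218.3,88)),proj(f,(x,y,z-82)),proj(g,(578,-218.3,88)),proj(g,(x,y,z-82)))
```

```text
[ 578.73624102 -218.3936829   178.44986205] [-1.79978411e+02  1.07281624e-01  1.60418528e+02]
[281.99565368 218.18350786] [282.19547432 222.45274832] [301.01256111 146.03063532] [300.80652625 142.82832641]
```

View pics/c6.png

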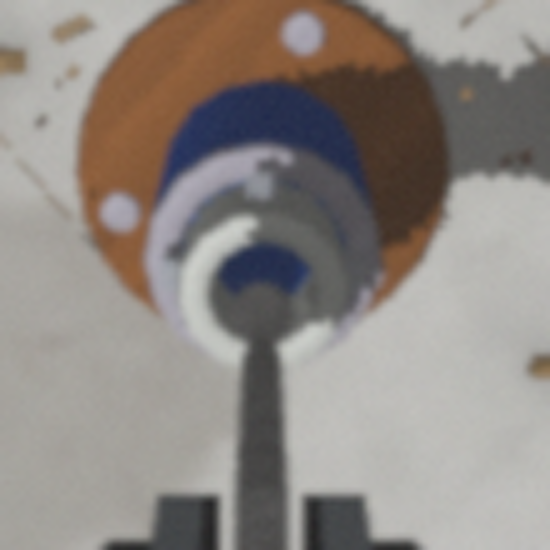

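View pics/s6.png

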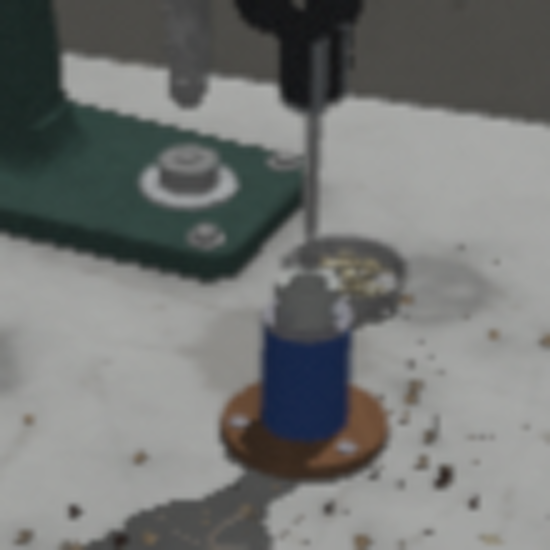

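Request:
{"op": "arm_command", "data": {"deltas": [[[0,0,0.04,0,0,0,-1],[0,0,0.08,0,0,0,-1],[0,0,0.12,0,0,0,-1],[0,0,0.17,0,0,0,-1],[0,0,0.22,0,0,0,-1],[0,0,0.27,0,0,0,-1],[0,0,0.31,0,0,0,-1],[0,0,0.33,0,0,0,-1],[0,0,0.34,0,0,0,-1],[0,0,0.34,0,0,0,-1]]]}}

```text
time: 10.3
tcp_pos: [578.4, -218.1, 92.3]
ee_rot: [180.0, 0.0, 160.4]
ft_force: [0.0, -0.2, -0.4]
width: 0.106
```

Request:
{"op": "arm_command", "data": {"deltas": [[[0,0,0.004,0,0,0,-1],[0,0,0.008,0,0,0,-1],[0,0,0.008,0,0,0,-1],[0,0,0.008,0,0,0,-1]]]}}

```text
time: 10.63
tcp_pos: [579.1, -218.5, 92.1]
ee_rot: [-180.0, 0.2, 160.4]
ft_force: [-2.7, 1.0, 11.9]
width: 0.112
```

Run:
```python
from h import *
f=grab_frame('wrist'); save(f,'w7')
g=grab_frame('side'); c=g['pixels'][90:200,240:350]
cv2.imwrite('pics/s7.png',cv2.resize(c,None,fx=5,fy=5,interpolation=cv2.INTER_CUBIC)[:,:,::-1])
s=monitor.state();print(s['tcp_pos'],s['ee_rot'],s['ft_force'],s['width'])
```

```text
[ 579.10055265 -218.4769241    92.08794089] [-1.79975690e+02  1.55202984e-01  1.60424911e+02] [-2.36215868  1.60310165 11.5899967 ] 0.10523651990705042
```

View pics/w7.png

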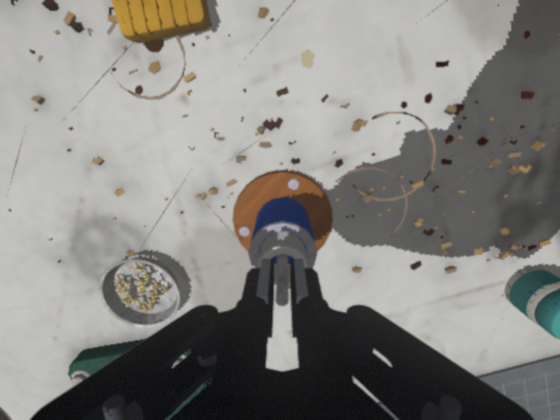

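View pics/s7.png

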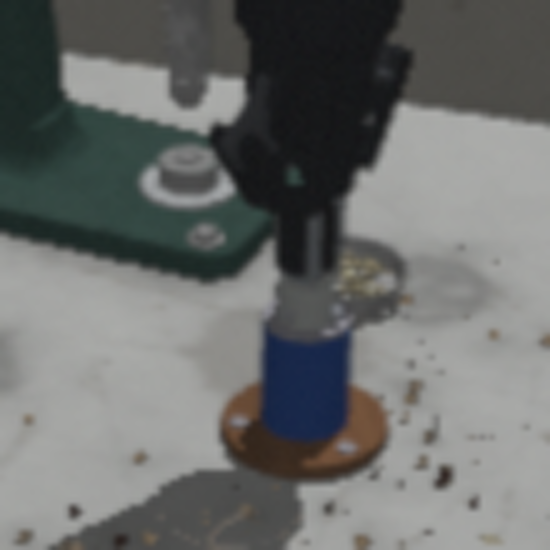

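Request:
{"op": "arm_command", "data": {"deltas": [[[0,0,-0.006,0,0,0,1],[0,0,-0.006,0,0,0,1],[0,0,-0.006,0,0,0,1],[0,0,-0.006,0,0,0,1],[0,0,-0.006,0,0,0,1],[0,0,-0.006,0,0,0,1],[0,0,-0.006,0,0,0,1],[0,0,-0.006,0,0,0,1],[0,0,-0.006,0,0,0,1],[0,0,-0.006,0,0,0,1],[0,0,-0.1,0,0,0,1],[0,0,-0.2,0,0,0,1],[0,0,-0.35,0,0,0,1],[0,0,-0.5,0,0,0,1],[0,0,-0.52,0,0,0,1],[0,0,-0.52,0,0,0,1],[0,0,-0.52,0,0,0,1]]]}}

```text
time: 12.15
tcp_pos: [578.3, -218.1, 219.8]
ee_rot: [180.0, 0.0, 160.4]
ft_force: [0.4, -0.2, -0.7]
width: 1.005
```

Run:
```python
from h import *
np.set_printoptions(precision=1,suppress=True)
f=grab_frame('wrist'); c=f['pixels'][140:250,225:335]
cv2.imwrite('pics/c8.png',cv2.resize(c,None,fx=5,fy=5,interpolation=cv2.INTER_CUBIC)[:,:,::-1])
s=monitor.state();print(s['tcp_pos'],s['ee_rot'],s['width'])
print(proj(f,(578.5,-218.3,118)))
for k in spotter.mark_of('cap',f)+spotter.mark_of('stamp_center',f): print(k)
```

```text
[ 577.8 -217.8  218.7] [180.   -0.1 160.4] 1.0013111867154025
[282.1 214.8]
{'uv': [418.9, 15.7], 'conf': 0.75}
{'uv': [278.0, 200.0], 'conf': 0.39}
{'uv': [449.7, 237.7], 'conf': 0.51}
{'uv': [279.2, 201.0], 'conf': 0.42}
{'uv': [280.8, 201.5], 'conf': 0.31}
```

View pics/c8.png

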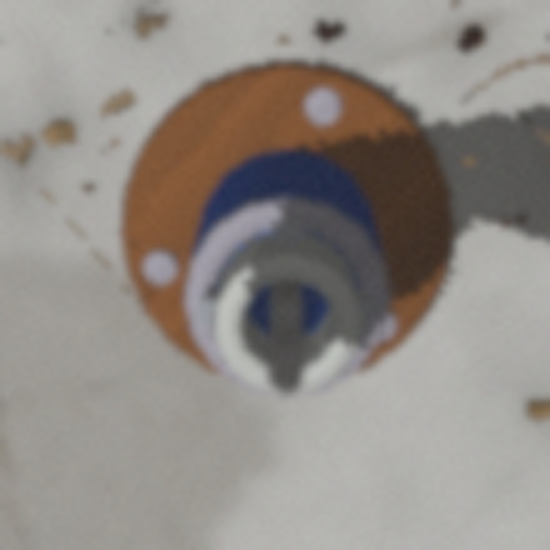

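Request:
{"op": "arm_command", "data": {"deltas": [[[0.13,0.1,0,0,0,0,1],[0.26,0.2,0,0,0,0,1],[0.39,0.3,0,0,0,0,1],[0.52,0.4,0,0,0,0,1],[0.64,0.5,0,0,0,0,1],[0.72,0.56,0,0,0,0,1],[0.75,0.58,0,0,0,0,1],[0.75,0.58,0,0,0,0,1],[0.75,0.58,0,0,0,0,1],[0.75,0.58,0,0,0,0,1]]]}}

```text
time: 13.13
tcp_pos: [450.5, -19.4, 219.5]
ee_rot: [-180.0, -0.0, 160.4]
ft_force: [0.1, -0.3, -0.3]
width: 1.0
```

Run:
```python
from h import *
np.set_printoptions(precision=1,suppress=True)
f=grab_frame('wrist'); c=f['pixels'][130:270,210:350]
cv2.imwrite('pics/c9.png',cv2.resize(c,None,fx=4,fy=4,interpolation=cv2.INTER_CUBIC)[:,:,::-1])
s=monitor.state();print(s['tcp_pos'],s['ee_rot'],s['time'])
for k in spotter.mark_of('cap',f): print(k, at_z(f,k['uv'],0))
for k in spotter.mark_of('cap_center',f): print(k, at_z(f,k['uv'],28))
```

```text
[450.5 -19.5 219.5] [-180.    -0.   160.4] 13.1833
{'uv': [282.6, 185.9], 'conf': 0.79} [452.1 -19.2   0. ]
{'uv': [279.6, 191.0], 'conf': 0.87} [450.4 -22.5  28. ]
```

View pics/c9.png

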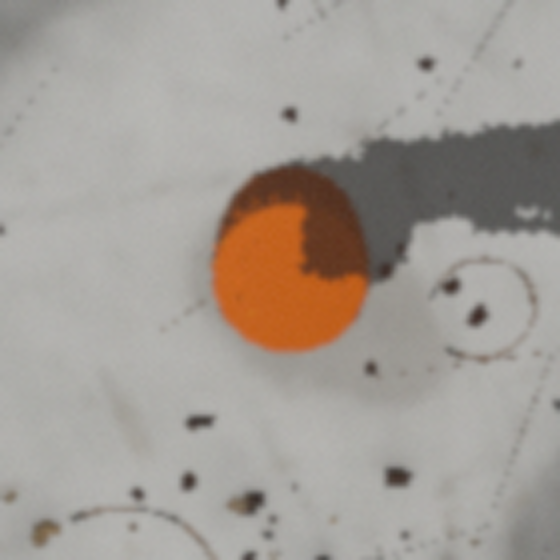

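Run:
```python
from h import *
np.set_printoptions(precision=1,suppress=True)
f=grab_frame('wrist')
g=lambda x,y:(210+x/4-.4,130+y/4-.4)
for p in [(290,275),(212,275),(368,275),(290,352)]: print(at_z(f,g(*p),56))
C=at_z(f,g(290,275),56)
```

```text
[452.5 -20.2  56. ]
[445.3 -40.3  56. ]
[459.7   0.   56. ]
[473.6 -27.7  56. ]
```

Request:
{"op": "arm_command", "data": {"deltas": [[[-0.007,0,0.1,0,0,0,1],[-0.007,0,0.25,0,0,0,1],[-0.007,0,0.4,0,0,0,1],[-0.007,0,0.54,0,0,0,1],[-0.007,0,0.66,0,0,0,1],[-0.007,0,0.74,0,0,0,1],[-0.007,0,0.79,0,0,0,1],[-0.007,0,0.814,0,0,0,1],[-0.007,0,0.814,0,0,0,1],[-0.007,0,0.814,0,0,0,1]]]}}

```text
time: 14.17
tcp_pos: [452.1, -19.5, 17.0]
ee_rot: [180.0, 0.0, 160.4]
ft_force: [0.6, 0.9, 0.9]
width: 1.0
```

Run:
```python
from h import *
f=grab_frame('wrist');save(f,'w10')
s=monitor.state();print(s['tcp_pos'],s['ee_rot'],s['time'],s['ft_force'])
print(proj(f,(452.2,-20.2,56)),proj(f,(*s['tcp_pos'][:2],56)))
```

```text
[452.54233182 -19.56616648  17.5930233 ] [1.79993600e+02 7.32834128e-02 1.60400604e+02] 14.2167 [ 1.02351489  0.43426691 -0.53129568]
[281.27958332 320.96923711] [282.91727422 321.17746008]
```

View pics/w10.png

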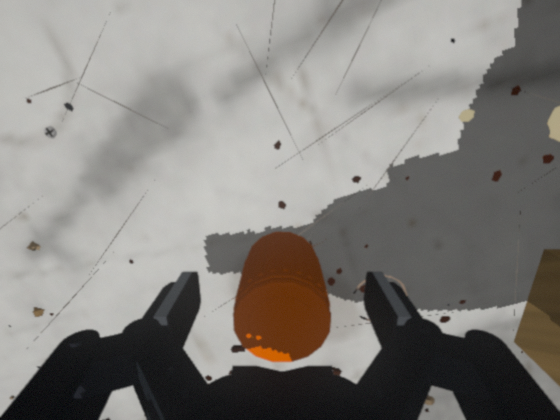

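Request:
{"op": "arm_command", "data": {"deltas": [[[0,0,0,0,0,0,-1],[0,0,0,0,0,0,-1],[0,0,0,0,0,0,-1],[0,0,0,0,0,0,-1],[0,0,0,0,0,0,-1],[0,0,0,0,0,0,-1],[0,0,0,0,0,0,-1],[0,0,0,0,0,0,-1],[0,0,0,0,0,0,-1],[0,0,0,0,0,0,-1]]], "force": 80}}

```text
time: 15.05
tcp_pos: [452.5, -19.4, 17.5]
ee_rot: [180.0, 0.1, 160.4]
ft_force: [-1.3, 0.0, 6.4]
width: 0.495
```

Run:
```python
from h import *
f=grab_frame('wrist');save(f,'w11')
s=monitor.state();print(s['tcp_pos'],s['ee_rot'],s['time'],s['ft_force'],s['width']*85)
```

```text
[452.50866945 -19.37125148  17.53419599] [1.79995819e+02 9.30821910e-02 1.60423925e+02] 15.1 [-0.75277013  0.38213175  5.50345536] 42.60884938106569
```

View pics/w11.png

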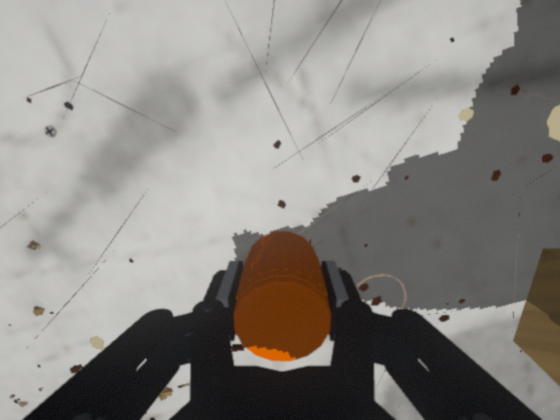

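Run:
```python
from h import *
np.set_printoptions(precision=1,suppress=True)
f=grab_frame('wrist');s=monitor.state();T=s['tcp_pos']
tx=np.array([-.942,.3355]);ty=np.array([.3355,.942])
for p in [(282,361),(234,310),(330,310)]:
    d=(at_z(f,p,56)-T)[:2]; print(p,d@tx,d@ty)
# model: draw predicted top circle for cap at offset 0
for off in (-2,0,2):
    a=np.linspace(0,2*np.pi,200);r=23
    P=[proj(f,(T[0]+off*tx[0]+r*np.cos(t),T[1]+off*tx[1]+r*np.sin(t),56)) for t in a];P=np.array(P);print(off,P.min(0),P.max(0))
for n in ('wrist',):
  c=f['pixels'][220:370,200:360];cv2.imwrite('pics/c12.png',cv2.resize(c,None,fx=4,fy=4,interpolation=cv2.INTER_CUBIC)[:,:,::-1])
```

```text
(282, 361) -23.039934296768546 -0.33960709707388337
(234, 310) 5.0517865391596875 -21.006466508660356
(330, 310) 5.0522647583048865 20.29331117305789
-2 [230.2 277.6] [335.4 364.3]
0 [230.  273.3] [335.7 360.9]
2 [229.7 269. ] [336.  357.5]
```

View pics/c12.png

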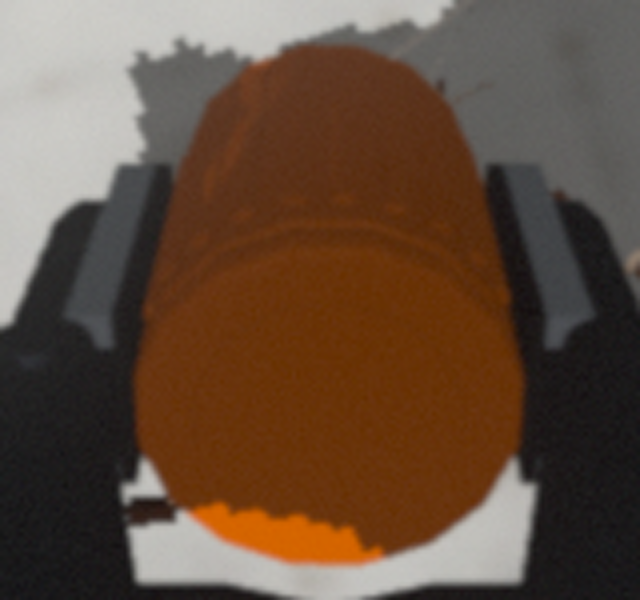

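Request:
{"op": "arm_command", "data": {"deltas": [[[0,0,-0.05,0,0,0,-1],[0,0,-0.15,0,0,0,-1],[0,0,-0.3,0,0,0,-1],[0,0,-0.45,0,0,0,-1],[0,0,-0.56,0,0,0,-1],[0,0,-0.6,0,0,0,-1],[-0.05,-0.04,-0.6,0,0,0,-1],[-0.14,-0.11,-0.6,0,0,0,-1],[-0.26,-0.21,-0.6,0,0,0,-1],[-0.38,-0.3,-0.6,0,0,0,-1],[-0.5,-0.4,-0.6,0,0,0,-1],[-0.61,-0.49,-0.6,0,0,0,-1],[-0.69,-0.55,-0.6,0,0,0,-1],[-0.735,-0.581,-0.6,0,0,0,-1],[-0.735,-0.581,-0.6,0,0,0,-1],[-0.735,-0.581,-0.6,0,0,0,-1],[-0.735,-0.581,-0.6,0,0,0,-1]]]}}

```text
time: 16.57
tcp_pos: [575.7, -216.7, 166.0]
ee_rot: [180.0, -0.1, 160.4]
ft_force: [0.4, 0.1, -0.0]
width: 0.498
```

Run:
```python
from h import *
np.set_printoptions(precision=1,suppress=True)
f=grab_frame('wrist');g=grab_frame('side');s=monitor.state();T=s['tcp_pos']
print(T,s['ee_rot'],s['width']*85,s['ft_force'])
c=f['pixels'][140:370,170:400];cv2.imwrite('pics/c13.png',cv2.resize(c,None,fx=2.6,fy=2.6,interpolation=cv2.INTER_CUBIC)[:,:,::-1])
c=g['pixels'][80:190,250:360];cv2.imwrite('pics/s13.png',cv2.resize(c,None,fx=5,fy=5,interpolation=cv2.INTER_CUBIC)[:,:,::-1])
```

```text
[ 575.9 -216.6  166.6] [180.   -0.  160.5] 42.14563223119577 [-0.3  0.1 -0.4]
```

View pics/c13.png

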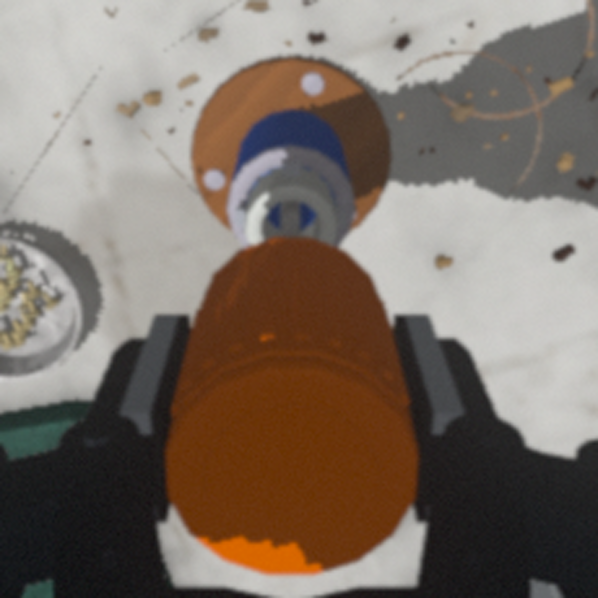

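View pics/s13.png

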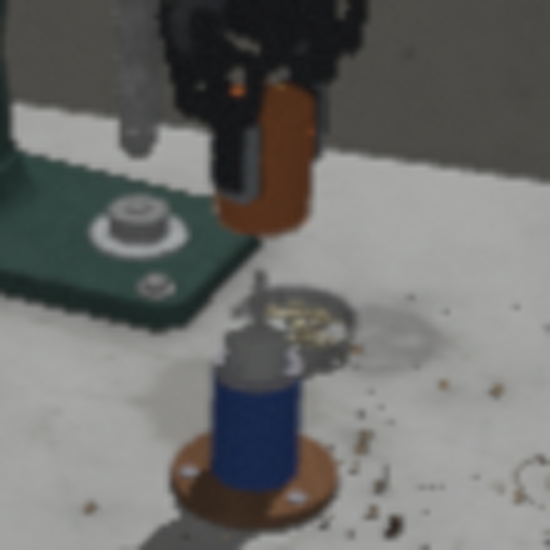

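Run:
```python
from h import *
np.set_printoptions(precision=1,suppress=True)
f=grab_frame('wrist');s=monitor.state();T=s['tcp_pos'];print(T)
tx=np.array([-.942,.3355]);ty=np.array([.3355,.942])
h=lambda x,y:(170+x/2.6-.3,140+y/2.6-.3)
def o(n,p,z):
    X=at_z(f,h(*p),z);d=(X-T)[:2];print(n,X,'tool',d@tx,d@ty)
o('rim far',(290,238),149.3);o('cap top near',(293,574),205.3);o('topL',(166,455),205.3);o('topR',(418,455),205.3)
o('collarL',(228,205),70);o('collarR',(356,205),70);o('collarTop',(292,147),70)
o('footL',(192,155),10);o('footR',(390,155),10);o('footTop',(294,57),10)
c=f['pixels'][170:250,240:320];cv2.imwrite('pics/c14.png',cv2.resize(c,None,fx=7,fy=7,interpolation=cv2.INTER_CUBIC)[:,:,::-1])
```

```text
[ 576.  -216.7  166.7]
rim far [ 558.  -211.   149.3] tool 18.81559710987828 -0.7040832714385797
cap top near [ 597.  -224.3  205.3] tool -22.364455810597093 -0.08704085866174828
topL [ 566.1 -235.7  205.3] tool 2.861709895862026 -21.226713240412945
topR [ 580.2 -196.3  205.3] tool 2.890239647592418 20.62913545383183
collarL [ 570.2 -237.7   70. ] tool -1.6412771828632746 -21.753619165390337
collarR [ 584.7 -196.9   70. ] tool -1.5981794821141089 21.55923059025861
collarTop [ 558.3 -210.5   70. ] tool 18.6928792305209 -0.1292097916959021
footL [ 563.3 -256.1   10. ] tool -1.2438279149136953 -41.37698707465295
footR [ 590.7 -178.9   10. ] tool -1.1578383258282503 40.53365177824795
footTop [ 539.3 -202.9   10. ] tool 39.13701240512799 0.7196752650308612
```

View pics/c14.png

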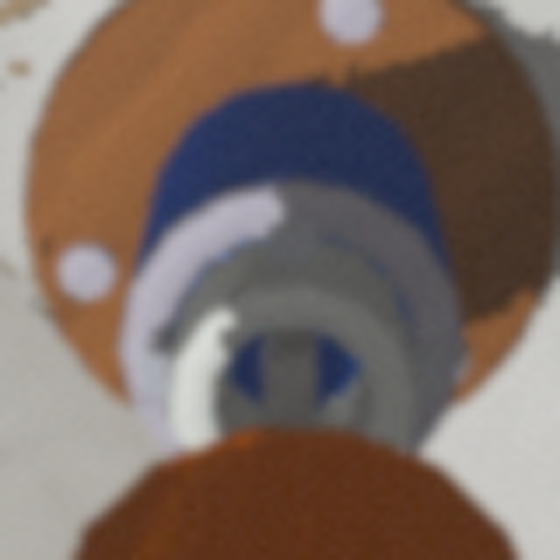

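Request:
{"op": "arm_command", "data": {"deltas": [[[0,0,0.04,0,0,0,-1],[0,0,0.08,0,0,0,-1],[0,0,0.12,0,0,0,-1],[0,0,0.16,0,0,0,-1],[0,0,0.19,0,0,0,-1],[0,0,0.21,0,0,0,-1],[0,0,0.21,0,0,0,-1],[0,0,0.21,0,0,0,-1]]]}}

```text
time: 17.38
tcp_pos: [576.1, -217.5, 113.8]
ee_rot: [180.0, -0.0, 160.4]
ft_force: [-0.3, -0.5, 0.3]
width: 0.498
```

Run:
```python
from h import *
np.set_printoptions(precision=1,suppress=True)
f=grab_frame('wrist');g=grab_frame('side');s=monitor.state();T=s['tcp_pos']
print(T,s['ee_rot'],s['width']*85,s['ft_force'])
c=f['pixels'][170:290,220:345];cv2.imwrite('pics/c15.png',cv2.resize(c,None,fx=5,fy=5,interpolation=cv2.INTER_CUBIC)[:,:,::-1])
c=g['pixels'][95:185,255:345];cv2.imwrite('pics/s15.png',cv2.resize(c,None,fx=6,fy=6,interpolation=cv2.INTER_CUBIC)[:,:,::-1])
```

```text
[ 576.5 -217.8  114.6] [-180.     0.   160.4] 42.669291018355516 [-0.1  0.5 -0.6]
```

View pics/c15.png

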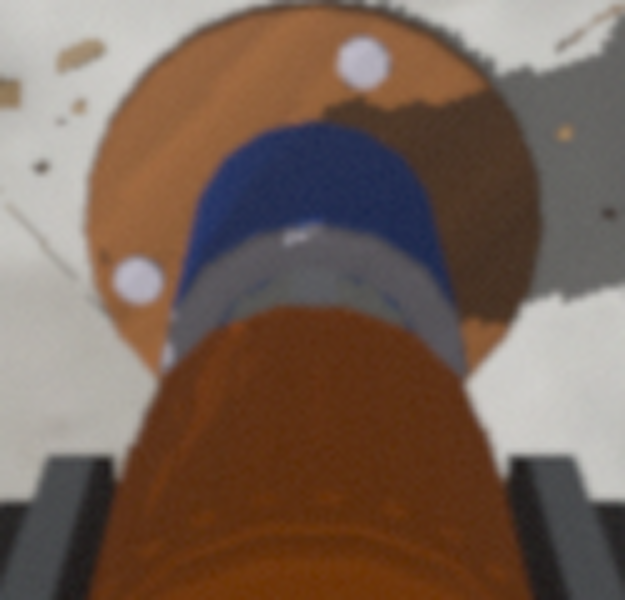

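View pics/s15.png

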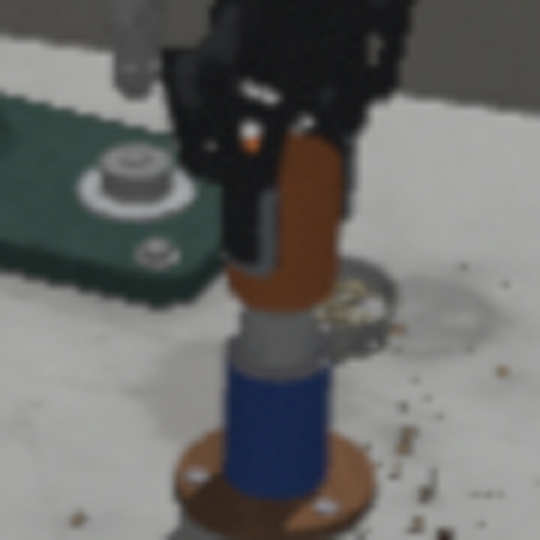

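Run:
```python
from h import *
np.set_printoptions(precision=1,suppress=True)
f=grab_frame('wrist');g=grab_frame('side');s=monitor.state();T=s['tcp_pos'];print(T,s['time'])
rim=T[2]-17.5
tx=np.array([-.942,.3355]);ty=np.array([.3355,.942])
h=lambda x,y:(220+x/5-.4,170+y/5-.4)
def o(n,p,z):
    X=at_z(f,h(*p),z);d=(X-T)[:2];print(n,X,'tool',d@tx,d@ty)
o('rim far',(317,305),rim);o('collar far',(318,226),70);o('footTop',(312,2),10);o('footL',(87,215),10);o('footR',(541,215),10)
# overlay of models
def circ(fr,img,off,c,r,z,col):
    for t in np.linspace(0,2*np.pi,720):
        u=proj(fr,(c[0]+r*np.cos(t),c[1]+r*np.sin(t),z)); k=off[2];x=int(round((u[0]-off[0]+.5)*k-.5));y=int(round((u[1]-off[1]+.5)*k-.5))
        if 0<=x<img.shape[1] and 0<=y<img.shape[0]: img[y,x]=col
for nm,fr,(x0,y0,k) in (('w',f,(220,170,5)),('s',g,(255,95,6))):
    im=cv2.resize(fr['pixels'][y0:y0+120,x0:x0+120],None,fx=k,fy=k,interpolation=cv2.INTER_CUBIC)[:,:,::-1].copy()
    if nm=='s': im=im[:540,:540].copy()
    c=(578,-218.3)
    circ(fr,im,(x0,y0,k),c,42,10,(0,255,0));circ(fr,im,(x0,y0,k),c,22,70,(0,255,0));circ(fr,im,(x0,y0,k),c,22,rim,(255,255,0));circ(fr,im,(x0,y0,k),c,22,rim+56,(255,255,0))
    cv2.imwrite('pics/o16%s.png'%nm,im)
```

```text
[ 576.6 -217.9  114.7] 17.5833
rim far [ 558.7 -211.1   97.2] tool 19.089917262272678 0.3173890878148798
collar far [ 558.3 -210.7   70. ] tool 19.662953235481563 0.5722360751553656
footTop [ 539.2 -204.7   10. ] tool 39.65020205387884 -0.1967604869518812
footL [ 562. -256.   10.] tool 0.9994854412845395 -40.80556945482573
footR [ 589.4 -178.7   10. ] tool 1.0155461855960077 41.183646240828985
```

View pics/o16w.png

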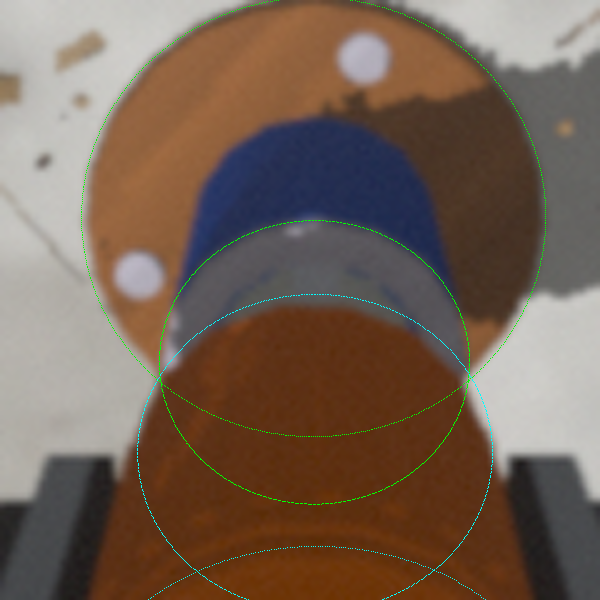

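View pics/o16s.png

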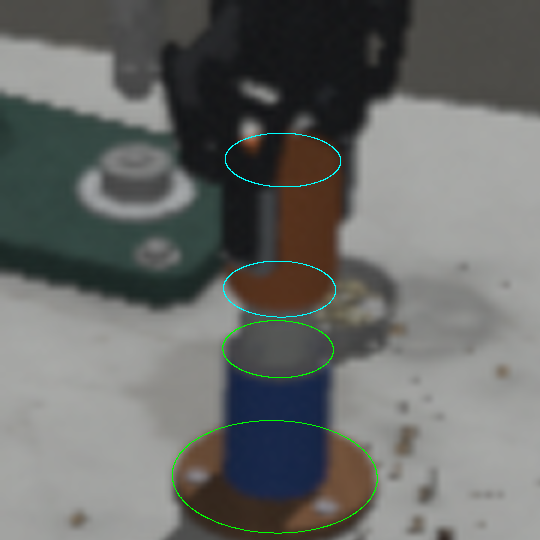

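Collar and cap agree within about 1 mm in both views. I'll lower over the neck and watch the force.

Request:
{"op": "arm_command", "data": {"deltas": [[[0,0.002,0.008,0,0,0,-1],[0,0.002,0.016,0,0,0,-1],[0,0.002,0.024,0,0,0,-1],[0,0.002,0.032,0,0,0,-1],[0,0.002,0.04,0,0,0,-1],[0,0.002,0.048,0,0,0,-1],[0,0.002,0.056,0,0,0,-1],[0,0.002,0.056,0,0,0,-1],[0,0.002,0.056,0,0,0,-1],[0,0.002,0.056,0,0,0,-1]]]}}

```text
time: 18.42
tcp_pos: [576.4, -217.2, 100.1]
ee_rot: [180.0, 0.0, 160.4]
ft_force: [0.4, 0.7, -0.4]
width: 0.501
```

Request:
{"op": "arm_command", "data": {"deltas": [[[0,0,0.008,0,0,0,-1],[0,0,0.016,0,0,0,-1],[0,0,0.024,0,0,0,-1],[0,0,0.032,0,0,0,-1],[0,0,0.04,0,0,0,-1],[0,0,0.048,0,0,0,-1],[0,0,0.052,0,0,0,-1],[0,0,0.056,0,0,0,-1],[0,0,0.06,0,0,0,-1],[0,0,0.06,0,0,0,-1],[0,0,0.06,0,0,0,-1]]], "force": 100}}

```text
time: 19.33
tcp_pos: [576.5, -217.2, 87.6]
ee_rot: [-180.0, 0.1, 160.4]
ft_force: [-9.6, 5.6, 21.4]
width: 0.495
```

Run:
```python
from h import *
np.set_printoptions(precision=1,suppress=True)
f=grab_frame('wrist');g=grab_frame('side');s=monitor.state();T=s['tcp_pos'];print(T,s['ee_rot'],s['ft_force'],s['moment'],s['width'],s['time'])
c=f['pixels'][170:320,210:360];cv2.imwrite('pics/c17.png',cv2.resize(c,None,fx=4,fy=4,interpolation=cv2.INTER_CUBIC)[:,:,::-1])
c=g['pixels'][95:185,255:345];cv2.imwrite('pics/s17.png',cv2.resize(c,None,fx=6,fy=6,interpolation=cv2.INTER_CUBIC)[:,:,::-1])
```

```text
[ 576.5 -217.2   87.6] [-180.     0.1  160.4] [-9.4  4.5 21.7] [1.1 1.8 0.1] 0.4928817830670771 19.4333
```

View pics/c17.png

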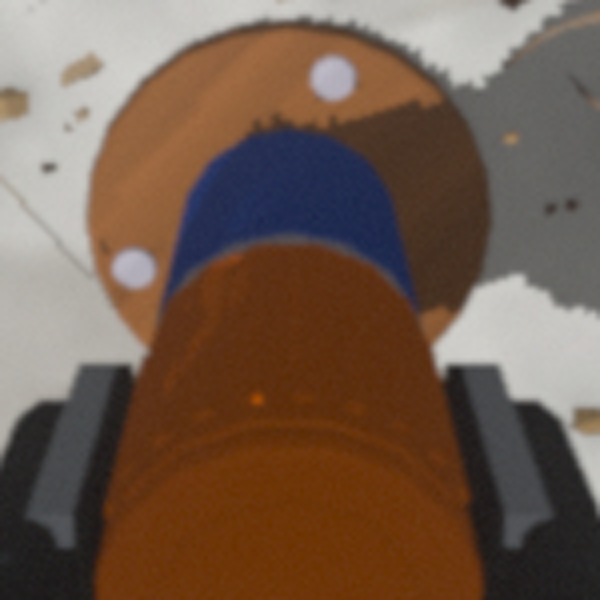

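View pics/s17.png

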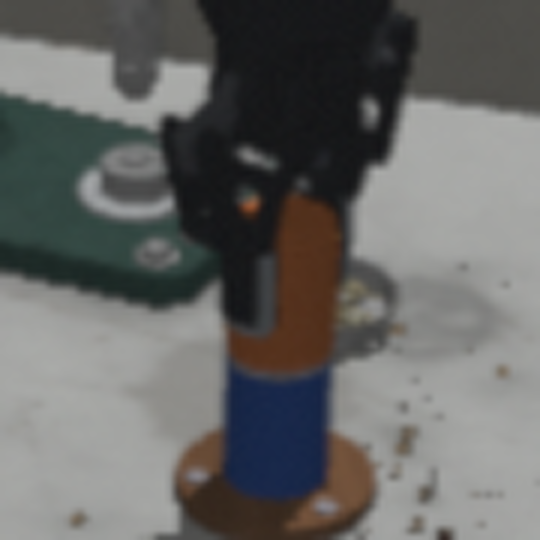

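Request:
{"op": "arm_command", "data": {"deltas": [[[0,0,0,0,0,0,-1],[0,0,0,0,0,0,-1],[0,0,0,0,0,0,-1],[0,0,0,0,0,0,-1],[0,0,0,0,0,0,-1],[0,0,0,0,0,0,-1]]]}}

```text
time: 19.93
tcp_pos: [576.5, -217.2, 87.6]
ee_rot: [-180.0, 0.1, 160.4]
ft_force: [-9.2, 5.2, 20.9]
width: 0.496
```

Run:
```python
from h import *
np.set_printoptions(precision=1,suppress=True)
s=monitor.state();print(s['tcp_pos'],s['ft_force'],s['width'],s['time'])
if abs(s['tcp_pos'][2]-87.5)<1.2 and s['ft_force'][2]>12: print(bot.close_job())
```

```text
[ 576.5 -217.2   87.6] [-9.2  5.2 20.9] 0.49584791249723503 19.9333
the job is handed in; nothing more can be done
None
```

The stamp is on the bottom of the tube's bore and the orange cap is pressed down flush on the collar. I handed the job in at about 20 s with the gripper still holding the cap down.

- **Stamp:** I lifted it out of the block and lowered it into the tube until it pushed back with about 12 N. The tool stood at 92.1 mm there, against 92.2 mm in the block; the two floors are the same height. After release, the wrist picture showed it upright.
- **Cap:** It went over the neck with no force and was then pressed home. The tool stopped at 87.6 mm, which is about 0.1 mm from where the rim should meet the collar. The press held steady at about 21 N, with the cap still gripped.
- **Checks that disagreed:** Just before pressing, the wrist and side pictures differed by 1–2 mm on how well the cap was centred. At the end there was also a sideways force of about 10 N. Both the wrist and side pictures show the cap upright and seated. I did not measure its centring again after pressing.
- **Bystanders:** I did not touch the jar, spool or wax, but I also did not measure their positions again at the end.

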